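# Close a denture-copying flask and hold it shut

### The arm

A 7-joint arm with a two-finger parallel gripper is mounted at the origin on the work surface. World frame = base frame: x ahead of the robot, y to its left, z up, the work surface at z = 0. Lengths are in m, angles in degrees, forces in N, time in s.
With the tool pointing down it reaches from about 0.425 to 0.95 m from the base axis. Payload 16.7 kg.
Tool frame: the origin (TCP) lies midway between the tips of the shut fingers; the grasp point (between the pads) lies 19 mm behind it; z points along the fingers, y is the line along which they close (so a half turn about z gives the same grasp; the last joint's range is limited). The gripper opens to 94 mm and grips with 3 to 60 N. Pads are 16 mm wide; open, the fingers measure 119 mm over their backs; the gripper's body (75 mm by 177 mm) begins 78 mm behind the grasp point.
Start: joints at [59.674, 24.414, 4.234, 92.017, -1.954, 63.644, -3.845], TCP at [0.25, -0.627, 0.205] pointing down, gripper open.
Joint ranges: [-163.25, 163.25], [-28.42, 122.38], [-70.27, 78.77], [12.13, 141.07], [-58.53, 238.53], [9.26, 117.41], [-156.51, 156.51]. Speed limits (degrees/s): [108.29, 108.29, 136.94, 136.94, 172.46, 172.46, 172.46].

### API

Orientations are given as a 3x3 rotation matrix whose columns are the frame's x, y, z axes.
In Python, from bench import get_obs, read_camera, sign_off, search_frame, cut_out, tip_of gives the robot as it stands.
- The arm moves only by the tool arm_command, never from a script. Its argument "motion" is a list of rows, each a list of 3 entries, a list of its own where there are three numbers: the turn, a rotation vector about the tool's x, y, z scaled (see below), then the shift along the tool's x, y, z scaled (see below), then the closure in counts, from 0 (fully open) to 255 (shut). In form: [[[rx, ry, rz], [x, y, z], hand], ...]. A call has 1 to 5 rows; each row shifts and turns the commanded pose from where the row before left it, along the tool's axes as they then stand; what a row does not reach is not made up. The controller multiplies each number of a shift by 4 cm and each number of a turn by 6 degrees. A row lasts 1/10 s, in which the tool goes at most 50 mm and 8.59 degrees, less where a joint would pass 70% of its speed; a pose out of reach is approached as far as the arm can. A call with a number of a shift or a turn outside -1 to 1 is refused whole. A call with a gripper value outside its range is refused whole. The fingers move at their own pace and stop on an object; "newtons" is the grip in N (left out, the last holds). Time passes only in rows, so rows that do not move let the fingers close. It gives the time, the measured TCP pose, the force, the opening and the grip force at its end, in the units of the state.
- get_obs(): the state, without advancing time (a new reading comes with each control period).
- read_camera(name): name is "scene" or "top" or "wrist"; returns a dict with "img" (480x640x3 uint8, red, green, blue), "fx", "fy", "cx", "cy" (pixels), "k1" (the pictures are not rectified: a ray, as slopes to the right and down, at radius r is drawn at 1 + k1 r^2 times it, then the intrinsics apply), "camera_from_world" (4x4, takes a point from world to camera coordinates). Camera axes: x right, y up, looking along -z (the intrinsics and any distortion apply to the point x, -y, -z); pixel columns grow to the right and rows downward; lengths in m; the calibration is good to about 2 mm. A picture is of the moment at which its call begins. There is no depth.
- sign_off(): hands the job in; it is judged then, once.
Trained networks look in a picture, given as the dict that the camera call returned (one of the last four; its "shot" number tells which), for a name from the list of things; names that differ only in an ending like _2 or _b are one class to them, and where a whole thing is asked for, a point or a joint stands for the part that bears it (a point fixed in the world has none). Each returns a list of dicts, best first, with "p" (0 to 1); they miss things now and then, are a little off and sometimes report something else, mostly with a low value. They report only what shows in the picture. A call takes as long as a camera call. They do not tell look-alikes from the thing itself.
- search_frame(picture, target): "uv" ([column, row] in pixels, amid what is visible of it).
- cut_out(picture, target): "pixels" (480x640 bool, what is visible of it) and "uv" ([column, row] in pixels, amid what is visible of it).
- tip_of(picture, target): "uv" ([column, row] in pixels: a listed point, or the origin of a listed thing).
The state is a dict: "t": time; "joints": joint angles; "qvel": joint speeds; "joint_torque": joint torques, N m; "ee_pos": TCP position; "tcp_rot": TCP orientation; "contact_force": force on the tool from outside, world axes, zero at the start; "wrist_torque": the same for the moment, N m; "gripper_width": finger opening in m; "finger_force": force on a finger pad.
Only numpy, scipy, OpenCV 4.12 (cv2) and the standard library are available. Lean on these libraries where they do the work, as an engineer would, in place of code of your own. Each camera call takes 0.05 s, during which the arm holds its last target. There are 200 camera calls.

### The job

Close the aluminium denture-copying flask: take its blue-striped upper half off the draining rack, turn it the same way round as the lower half and set it down over the lower half's three dowels. Press it fully shut against the springy rubber seal, until the metal faces meet, and finish still holding it pressed shut with steady hand pressure (about 20 N) - do not let go. Leave the lower half standing where it is and do not disturb anything else on the bench.

Things in the scene. Friction and masses are not known exactly. Their poses are not given: they have to be found in the camera images.
- flask_upper: Flask's upper half: D-shaped aluminium block, blue stripe round its sides, blue bar on the flat top by its flat end, 90 long (x), 62 wide (y), 30 high, 0.36 kg. Lies on one of the rack's two places. Origin: mid length and width of its underside (the parting face); z up. Flat end at x = -45, round nose (radius 31 about x = +14) at +45. Sides y = +31 and -31 are flat from x = -45 to +14: pinch there, near x = -4
- socket_nose (a point): Mouth of the nose socket in the upper half's underside: x = +35, y = 0, z = 0 of its frame. The three sockets are round blind holes, 8.5 mm wide and 15 mm deep, placed like the lower half's dowels.
- socket_left (a point): Mouth of the rear left socket in the upper half's underside, at x = -36, y = +22, z = 0 of its frame.
- socket_right (a point): Mouth of the rear right socket in the upper half's underside, at x = -36, y = -22, z = 0 of its frame.
- flask_lower: Flask's lower half: same D outline (90 x 62 mm, nose at +x), aluminium with a blue stripe, 30 high, 0.5 kg, standing loose on the bench. Origin: mid length and width of its underside; z up. Parting face at z = 30, green mould in it; three steel dowels, one at the nose, two by the flat end: the halves fit one way round only. Shut, the upper half's origin is 30 mm above this one, axes agreeing.
- dowel_nose (a point): Foot of the nose dowel on the parting face: x = +35, y = 0, z = 30 of the lower half's frame. Dowels: 7 mm in diameter, 13 mm high, straight for 7 mm, then tapered to a blunt 3.6 mm tip.
- dowel_left (a point): Foot of the rear left dowel: x = -36, y = +22, z = 30 of the lower half's frame.
- dowel_right (a point): Foot of the rear right dowel: x = -36, y = -22, z = 30 of the lower half's frame.
- seal (a joint): The lower half's sprung rubber seal: an orange-red frame, 55 x 48 mm, round the mould. 0 = free, its top 3 mm above the parting face; 0.003 = pushed flush. It starts to give at about 4 N and is flush at about 14 N (the upper half's weight counts); let go, it lifts the upper half 2 to 3 mm open again.
- drain_rack: Low steel draining rack, fixed to the bench: two round bars, 8 mm thick, 300 mm long, run along its y at x = +25 and -25, tops 30 mm above the bench; splayed wire ends, white drip tray beneath. Origin: its middle, at bench level. The two flask halves lie on it about 70 mm either side of the middle (y), lengths across the bars, noses roughly to its +x.
- brass_upper: Bystander: upper half of another flask, a plain brass block with bevelled corners, 78 x 62 x 26 mm, lying on the rack's other place. Origin: centre of its underside.
- stone_cast: Bystander: cream plaster cast of a jaw, 61 x 62 x 31 mm. Origin: centre of its underside.
- mixing_bowl: Bystander: dark green mixing bowl, 120 mm across and 70 mm high. Origin: centre of its underside.
- sealer_jar: Bystander: amber jar with a blue cap, 52 mm across and 75 mm high. Origin: centre of its underside.
- beaker: Bystander: white plastic beaker, 72 mm across at the rim and 85 mm high. Origin: centre of its underside.
- spatula: Bystander: plaster spatula with a wooden handle, 200 mm long, lying flat. Origin: at its middle, on the bench; it lies along its x.
- brush: Bystander: slim blue brush, 195 mm long, lying flat. Origin: near its middle, on the bench; it lies along its x.
There are look-alikes about, which are no part of the job. Leave any purple look-alike of the flask_upper alone.

How it is judged:
By the outcome, as a careful person would: the job done as asked, in the order asked, and still so for the second after the job is handed in, while the arm keeps its last pose, push and grip.
It also fails if it takes over 42 s, if anything falls off the work surface, if the arm or the gripper's body presses on something with over 40 N, if the wrist force passes 120 N, or if a joint passes its speed limit or range.

## Working session

There is one attempt and no reset: what is moved stays moved. The work goes in short steps, Python scripts to look and compute and a tool call to move; the robot and the scene stay as the last step left them, time stands still between calls to the robot, and variables do not carry over. Pictures are saved under pics/ and viewed, at most 10 in all, crops included, and the job is handed in when it is done.

Besides the shell and the picture viewer there is one more tool, called after "Request:" as a command line: name --argument value ..., lists and objects as JSON in quotes. arm_command: Moves the arm, as the interface text tells. Shifts and turns lie within -1 to 1; 1 stands for 4 cm of shift or 6 degrees of turn. Its arguments: {"type":"object","properties":{"motion":{"type":"array"},"newtons":{"type":"number"}},"required":["motion"]}

```bash
ls; mkdir -p pics
cat > h.py <<'E'
import numpy as np, cv2
from bench import *
def ray(c,uv):
    s0=np.array([(uv[0]-c['cx'])/c['fx'],(uv[1]-c['cy'])/c['fy']]); s=s0.copy()
    for _ in range(20): s=s0/(1+c['k1']*(s@s))
    T=np.array(c['camera_from_world']); R=T[:3,:3]
    return -R.T@T[:3,3], R.T@np.array([s[0],-s[1],-1.])
def atz(c,uv,z):
    o,d=ray(c,uv); return o+d*(z-o[2])/d[2]
def proj(c,P):
    T=np.array(c['camera_from_world']); p=T[:3,:3]@np.array(P)+T[:3,3]
    s=np.array([p[0],-p[1]])/-p[2]; s=s*(1+c['k1']*(s@s))
    return np.array([c['cx']+c['fx']*s[0],c['cy']+c['fy']*s[1]])
def save(c,n,crop=None,k=1):
    im=c['img'][:,:,::-1]
    if crop: im=im[crop[1]:crop[3],crop[0]:crop[2]]
    cv2.imwrite('pics/'+n,cv2.resize(im,None,fx=k,fy=k,interpolation=cv2.INTER_CUBIC))
E
python3 - <<'E'
from h import *
np.set_printoptions(precision=4,suppress=True)
a=read_camera('top');b=read_camera('scene')
save(a,'top.png');save(b,'scene.png')
zz=dict(flask_upper=.03,flask_lower=0,dowel_nose=.03,dowel_left=.03,dowel_right=.03,socket_nose=.03,socket_left=.03,socket_right=.03,drain_rack=0,brass_upper=.03)
for n,c in(('top',a),('scene',b)):
  for t in zz:
    for r in tip_of(c,t)[:3]: print(n,t,np.round(r['uv'],1),round(r['p'],2),atz(c,r['uv'],zz[t])[:2])
o=get_obs();print(o['t'],o['tcp_rot'],o['contact_force'])
E
```

```text
pics
top flask_upper [244.4 335.5] 0.88 [0.3771 0.123 ]
top flask_upper [238.4 255.9] 0.73 [0.5457 0.1433]
top flask_upper [320.7 229.6] 0.58 [ 0.6075 -0.0324]
top flask_lower [404.  269.7] 0.88 [ 0.5275 -0.2186]
top dowel_nose [409.  252.7] 0.72 [ 0.5614 -0.2243]
top dowel_left [387.2 282.6] 0.91 [ 0.4956 -0.1772]
top dowel_right [414.4 288.5] 0.63 [ 0.4843 -0.2357]
top socket_nose [300.4 231.5] 0.92 [0.6022 0.0115]
top socket_nose [256.7 342.9] 0.66 [0.3624 0.0965]
top socket_nose [235.4 235.8] 0.61 [0.5894 0.1519]
top socket_left [230.8 317.3] 0.93 [0.4144 0.1534]
top socket_left [333.9 241.8] 0.92 [ 0.5813 -0.0615]
top socket_left [223.8 267.3] 0.73 [0.5203 0.1736]
top socket_right [332.8 224. ] 0.73 [ 0.6205 -0.0584]
top socket_right [247.2 267. ] 0.67 [0.5222 0.1233]
top socket_right [226.5 330.7] 0.66 [0.3862 0.1612]
top drain_rack [205.8 252.1] 0.83 [0.5564 0.2211]
top brass_upper [172.7 247. ] 0.84 [0.5617 0.2869]
top brass_upper [404.8 273.4] 0.64 [ 0.5162 -0.2151]
scene flask_upper [354.4 184.8] 0.83 [0.4096 0.119 ]
scene flask_upper [317.4 285. ] 0.79 [ 0.6239 -0.0359]
sc
[... 323 characters left out ...]
scene socket_nose [398.9 246.8] 0.82 [0.5891 0.1459]
scene socket_nose [333.4 283.2] 0.8 [ 0.6292 -0.0058]
scene socket_left [298.4 279.7] 0.85 [ 0.602  -0.0667]
scene socket_left [367.2 191.9] 0.82 [0.4367 0.1381]
scene socket_left [395.7 213.9] 0.62 [0.5105 0.1727]
scene socket_right [375.1 181. ] 0.93 [0.4127 0.1659]
scene socket_right [304.7 300.1] 0.79 [ 0.6474 -0.0683]
scene socket_right [381.  221.9] 0.61 [0.5208 0.1356]
scene drain_rack [418.4 232.2] 0.82 [0.5493 0.2123]
scene drain_rack [455.4 221.7] 0.24 [0.5474 0.2989]
scene brass_upper [456.8 221.6] 0.63 [0.5666 0.2845]
1.1 [[ 0.9288  0.3707  0.    ]
 [ 0.3707 -0.9288  0.0001]
 [ 0.0001 -0.0001 -1.    ]] [ 0.3807  0.0399 -0.7559]
```

View pics/top.png

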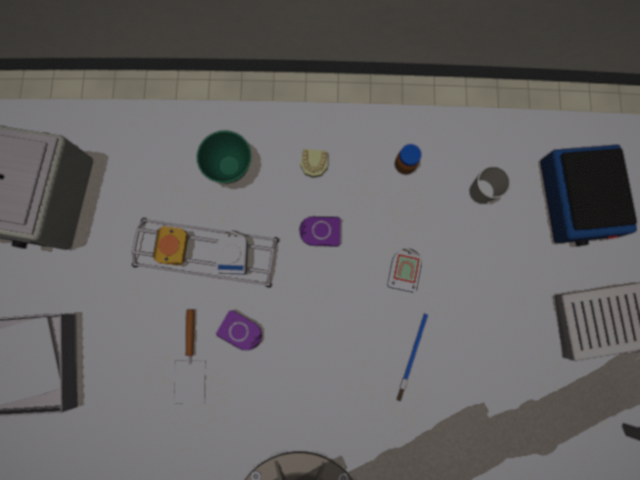

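View pics/scene.png

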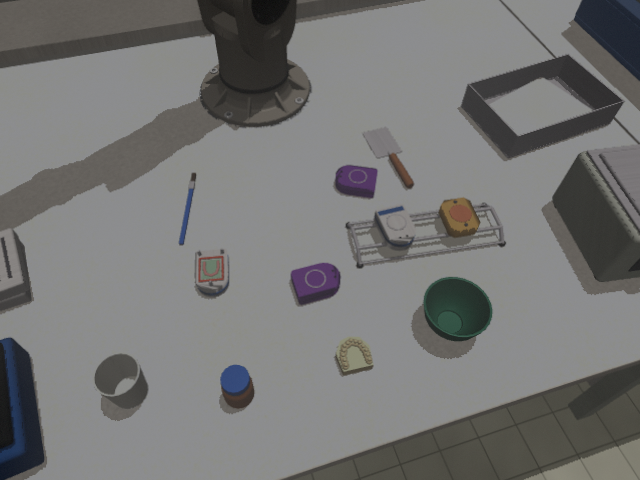

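Candidates for flask_upper in the top view: purple block at (322,231), purple block at (240,331), and the aluminium block with a blue bar at (231,253) on the rack. Only the third fits, being aluminium with a blue bar and lying on the rack. The lower half is at (405,270). Next I'll confirm this in a crop and get the wrist camera offset.

Run:
```python
from h import *
np.set_printoptions(precision=4,suppress=True)
a=read_camera('top');b=read_camera('scene');w=read_camera('wrist')
A=cv2.resize(a['img'][210:300,130:290],(800,450));B=cv2.resize(b['img'][190:260,340:515],(800,320))
im=np.vstack([A,B])[:,:,::-1]; cv2.imwrite('pics/crop.png',cv2.resize(im,(600,578)))
o=get_obs();R=np.array(o['tcp_rot']);T=np.array(w['camera_from_world'])
print('cam in tool',R.T@(-T[:3,:3].T@T[:3,3]-o['ee_pos']),'look',R.T@(-T[2,:3]),'right',R.T@T[0,:3],w['fx'],w['fy'],w['k1'])
```

```text
cam in tool [ 0.0856  0.0004 -0.1791] look [-0.2885 -0.0006  0.9575] right [-0.0003  1.      0.0005] 341.5603506650633 341.5603506650633 -0.008909806256888985
```

View pics/crop.png

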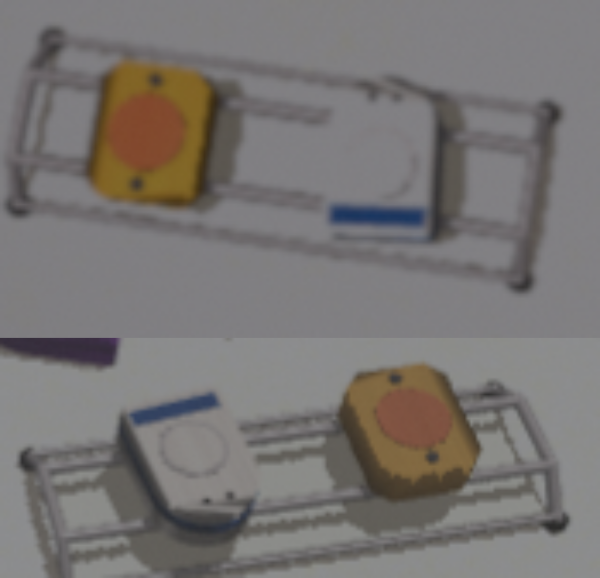

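The crop confirms it: an aluminium D-shaped block with a blue bar, nose to +x, at top (231,253), next to the brass one. I'll go over the lower half first, which is on the way.

Request:
arm_command --motion '[[[0,0,0],[0.85,-0.58,0],0],[[0,0,0],[0.85,-0.58,0],0],[[0,0,0],[0.85,-0.58,0],0],[[0,0,0],[0.85,-0.58,0],0],[[0,0,0],[0.85,-0.58,0],0]]'

```text
t: 1.75
ee_pos: [0.3658, -0.4547, 0.2056]
tcp_rot: [[0.929, 0.371, 0.0], [0.371, -0.929, -0.0], [0.0, 0.0, -1.0]]
contact_force: [1.0, 0.4, 0.4]
gripper_width: 0.094
finger_force: 0.0
```

Request:
arm_command --motion '[[[0,0,0],[0.85,-0.58,0],0],[[0,0,0],[0.85,-0.58,0],0],[[0,0,0],[0.85,-0.58,0],0],[[0,0,0],[0.85,-0.58,0],0],[[0,0,0],[0.85,-0.58,0],0]]'

```text
t: 2.25
ee_pos: [0.4807, -0.2839, 0.2058]
tcp_rot: [[0.929, 0.371, 0.0], [0.371, -0.929, -0.0], [0.0, 0.0, -1.0]]
contact_force: [0.3, 0.6, -0.2]
gripper_width: 0.0942
finger_force: 0.0
```

Request:
arm_command --motion '[[[0,0,0],[0.85,-0.58,0],0],[[0,0,0],[0.85,-0.58,0],0],[[0,0,1],[0,0,0],0],[[0,0,1],[0,0,0],0],[[0,0,1],[0,0,0],0]]'

```text
t: 2.75
ee_pos: [0.5261, -0.2168, 0.2055]
tcp_rot: [[0.998, 0.062, 0.0], [0.062, -0.998, 0.0], [0.0, -0.0, -1.0]]
contact_force: [0.4, 0.6, -0.7]
gripper_width: 0.094
finger_force: 0.0
```

Request:
arm_command --motion '[[[0,0,0],[0,0,0],0],[[0,0,0],[0,0,0],0]]'

```text
t: 2.95
ee_pos: [0.526, -0.217, 0.2055]
tcp_rot: [[0.998, 0.069, 0.0], [0.069, -0.998, -0.0], [0.0, 0.0, -1.0]]
contact_force: [0.4, 0.2, 0.3]
gripper_width: 0.094
finger_force: 0.0
```

```bash
cat >> h.py <<'E'
def fit(c,names,z,M):
    P=[]
    for n in names:
        r=tip_of(c,n); print(n,[(np.round(q['uv'],1).tolist(),round(q['p'],2)) for q in r[:3]]); P.append(atz(c,r[0]['uv'],z)[:2])
    return rigid(np.array(P),np.array(M))
def rigid(P,M):
    p=P-P.mean(0);m=M-M.mean(0)
    th=np.arctan2((m[:,0]*p[:,1]-m[:,1]*p[:,0]).sum(),(m*p).sum())
    R=np.array([[np.cos(th),-np.sin(th)],[np.sin(th),np.cos(th)]])
    t=P.mean(0)-R@M.mean(0); return t,np.degrees(th),(P-(M@R.T+t))*1000
M3=[[.035,0],[-.036,.022],[-.036,-.022]]
E
python3 - <<'E'
from h import *
np.set_printoptions(precision=4,suppress=True)
c=read_camera('wrist');save(c,'low.png')
print(fit(c,['dowel_nose','dowel_left','dowel_right'],.03,M3))
# seal colour centroid
h=cv2.cvtColor(c['img'],cv2.COLOR_RGB2HSV)
m=((h[...,0]<12)|(h[...,0]>172))&(h[...,1]>120)&(h[...,2]>80)
m=m.astype(np.uint8);n,l,s,ce=cv2.connectedComponentsWithStats(m)
k=1+np.argmax(s[1:,4]);pts=np.argwhere(l==k)[:,::-1].astype(np.float32)
W=np.array([atz(c,cv2.boxPoints(cv2.minAreaRect(pts))[i],.033)[:2] for i in range(4)])
print('seal',s[k],W, W.mean(0))
E
```

```text
dowel_nose [([333.0, 190.5], 0.77)]
dowel_left [([297.1, 247.0], 0.64)]
dowel_right [([333.6, 254.4], 0.93)]
(array([ 0.5308, -0.2194]), np.float64(-11.059839768008372), array([[-2.0118, -0.2686],
       [-0.3467, -1.3224],
       [ 2.3585,  1.5909]]))
seal [296 197  55  54 301] [[ 0.5082 -0.1905]
 [ 0.5555 -0.2003]
 [ 0.5465 -0.2457]
 [ 0.4984 -0.2376]] [ 0.5271 -0.2185]
```

View pics/low.png

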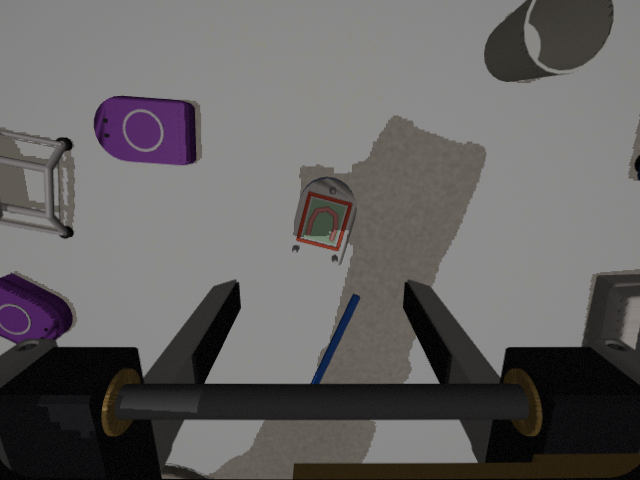

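The picture shows the lower half amid the wrist view (325,220) with dowels at (333,190), (297,247) and (334,255). I'll go nearer and align with it for a good measurement.

Request:
arm_command --motion '[[[0,0,1],[0,0,0.6],0],[[0,0,1],[0,0,0.6],0],[[0,0,0.5],[0,0,0.6],0],[[0,0,0],[0,0,0],0],[[0,0,0],[0,0,0],0]]'

```text
t: 3.65
ee_pos: [0.526, -0.2171, 0.1339]
tcp_rot: [[0.981, -0.193, -0.0], [-0.193, -0.981, 0.0], [-0.0, -0.0, -1.0]]
contact_force: [0.5, -0.6, 0.7]
gripper_width: 0.0939
finger_force: 0.0
```

Run:
```python
from h import *
np.set_printoptions(precision=4,suppress=True)
for i in range(2):
  c=read_camera('wrist');o=get_obs()
  print(o['ee_pos'],np.array(o['tcp_rot'])[:,0])
  print(fit(c,['dowel_nose','dowel_left','dowel_right'],.03,M3))
save(c,'low2.png',(200,120,440,300),3.3)
cv2.imwrite('low_raw.png',c['img'][:,:,::-1])
```

```text
[ 0.5265 -0.2172  0.1345] [ 0.9812 -0.1929  0.0009]
dowel_nose []Traceback (most recent call last):
  File "<stdin>", line 6, in <module>
  File "h.py", line 21, in fit
    r=tip_of(c,n); print(n,[(np.round(q['uv'],1).tolist(),round(q['p'],2)) for q in r[:3]]); P.append(atz(c,r[0]['uv'],z)[:2])
                                                                                                            ~^^^
IndexError: list index out of range
```

Run:
```python
from h import *
np.set_printoptions(precision=4,suppress=True)
c=read_camera('wrist')
for n in ['dowel_nose','dowel_left','dowel_right']:
  for r in tip_of(c,n)[:3]: print(n,r['uv'],r['p'],atz(c,r['uv'],.03))
save(c,'low2.png',(220,140,420,290),4)
cv2.imwrite('low_raw.png',c['img'][:,:,::-1])
h=cv2.cvtColor(c['img'],cv2.COLOR_RGB2HSV)
m=(((h[...,0]<12)|(h[...,0]>172))&(h[...,1]>110)&(h[...,2]>70)).astype(np.uint8)
n,l,s,ce=cv2.connectedComponentsWithStats(m)
k=1+np.argmax(s[1:,4]);pts=np.argwhere(l==k)[:,::-1]
W=np.array([atz(c,p,.033)[:2] for p in pts],np.float32)
r=cv2.minAreaRect(W*1000);print('seal',r)
```

```text
dowel_nose [321.1, 198.7] 0.56 [ 0.5655 -0.2243  0.03  ]
dowel_left [297.5, 279.3] 0.91 [ 0.4985 -0.1895  0.03  ]
seal ((528.0999145507812, -218.51023864746094), (47.526119232177734, 49.24568557739258), 78.83615112304688)
```

View pics/low2.png

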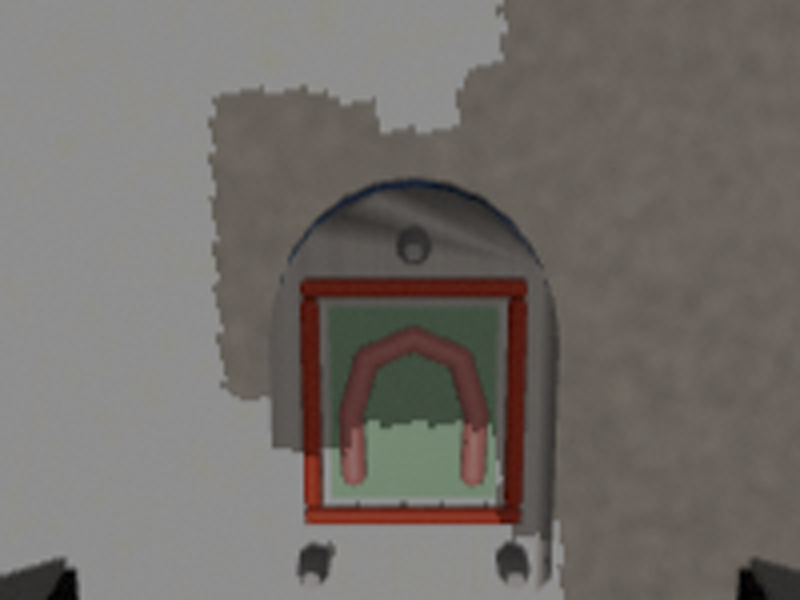

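The crop shows the lower half clearly, with dowel tips at crop (413,252), (312,577) and (514,577), and seal corners at (301,280), (526,280), (520,523) and (307,523). I'll fit the pose to these.

```bash
cat >> h.py <<'E'
from scipy.optimize import least_squares
def posefit(c,uv,P,x0):
    def f(x):
        R=np.array([[np.cos(x[2]),-np.sin(x[2])],[np.sin(x[2]),np.cos(x[2])]])
        return np.concatenate([proj(c,[*(R@p[:2]+x[:2]),p[2]])-u for u,p in zip(uv,P)])
    r=least_squares(f,x0); return r.x[:2],np.degrees(r.x[2]),r.fun.reshape(-1,2)
E
python3 - <<'E'
from h import *
np.set_printoptions(precision=4,suppress=True)
c=read_camera('wrist');o=get_obs()
cr=lambda L:np.array(L)/4-.375+[220,140]
M=np.array(M3)
x0=[.528,-.2185,-.19]
print(posefit(c,cr([[413,252],[312,577],[514,577]]),np.c_[M,[.0425]*3],x0))
print(posefit(c,cr([[413,242],[317,550],[512,550]]),np.c_[M,[.031]*3],x0))
print(posefit(c,cr([[301,280],[526,280],[520,523],[307,523]]),[[.0275,.024,.033],[.0275,-.024,.033],[-.0275,-.024,.033],[-.0275,.024,.033]],x0))
R=np.array(o['tcp_rot']);print(o['ee_pos'],R)
E
```

```text
(array([ 0.5299, -0.2188]), np.float64(-11.17697878517522), array([[ 0.0108, -0.498 ],
       [-0.3606,  0.3171],
       [ 0.349 ,  0.2747]]))
(array([ 0.5308, -0.2192]), np.float64(-10.951952465722181), array([[ 0.0511, -1.5087],
       [-0.3542,  0.9849],
       [ 0.2992,  0.7632]]))
(array([ 0.5299, -0.2189]), np.float64(-11.188858886259558), array([[-0.691 , -0.446 ],
       [ 0.7232, -0.4889],
       [ 0.6719,  0.5392],
       [-0.7061,  0.5751]]))
[ 0.5263 -0.2172  0.1342] [[ 0.9809 -0.1946  0.0011]
 [-0.1946 -0.9809 -0.0003]
 [ 0.0011  0.0001 -1.    ]]
```

Request:
arm_command --motion '[[[0,0,-0.95],[0,0,-0.5],0],[[0,0,-0.95],[0,0,-0.5],0],[[0,0,0],[0.07,-0.92,0],0],[[0,0,0],[0.07,-0.92,0],0],[[0,0,0],[0.07,-0.92,0],0]]'

```text
t: 4.5
ee_pos: [0.5341, -0.1056, 0.174]
tcp_rot: [[1.0, 0.002, 0.001], [0.002, -1.0, -0.0], [0.001, 0.0, -1.0]]
contact_force: [0.9, -0.0, 0.5]
gripper_width: 0.094
finger_force: 0.0
```

Request:
arm_command --motion '[[[0,0,0],[0.07,-0.92,0],0],[[0,0,0],[0.07,-0.92,0],0],[[0,0,0],[0.07,-0.92,0],0],[[0,0,0],[0.07,-0.92,0],0],[[0,0,0],[0.07,-0.92,0],0]]'

```text
t: 5.0
ee_pos: [0.5476, 0.0789, 0.174]
tcp_rot: [[1.0, 0.003, 0.001], [0.003, -1.0, 0.0], [0.001, -0.0, -1.0]]
contact_force: [0.1, -0.8, -0.2]
gripper_width: 0.0941
finger_force: 0.0
```

Request:
arm_command --motion '[[[0,0,0],[0.07,-0.92,0],0],[[0,0,0],[0.07,-0.92,0],0],[[0,0,0],[0,0,0],0],[[0,0,0],[0,0,0],0]]'

```text
t: 5.4
ee_pos: [0.5528, 0.1516, 0.1736]
tcp_rot: [[1.0, 0.005, 0.0], [0.005, -1.0, 0.0], [0.0, -0.0, -1.0]]
contact_force: [0.2, -0.2, 0.8]
gripper_width: 0.0938
finger_force: 0.0
```

Run:
```python
from h import *
np.set_printoptions(precision=4,suppress=True)
c=read_camera('wrist');o=get_obs();print(o['ee_pos'],o['tcp_rot'])
for r in tip_of(c,'flask_upper')[:2]: print(r,atz(c,r['uv'],.03))
m=cut_out(c,'flask_upper')
for r in m[:2]: print(r['p'],r['uv'],r['pixels'].sum())
save(c,'up.png',(190,110,430,290),3.3333)
h=cv2.cvtColor(c['img'],cv2.COLOR_RGB2HSV)
b=((abs(h[...,0].astype(int)-112)<14)&(h[...,1]>110)).astype(np.uint8)
n,l,s,ce=cv2.connectedComponentsWithStats(b)
for i in range(1,n):
  if s[i,4]>30: 
    W=np.array([atz(c,p,.06)[:2] for p in np.argwhere(l==i)[:,::-1]],np.float32)*1000
    print(s[i],ce[i],cv2.minAreaRect(W))
```

```text
[0.5529 0.1504 0.1735] [[ 1.      0.0028 -0.    ]
 [ 0.0028 -1.     -0.0004]
 [-0.      0.0004 -1.    ]]
{'uv': [322.6, 230.7], 'p': 0.89} [0.5545 0.1507 0.03  ]
{'uv': [500.1, 174.3], 'p': 0.85} [ 0.6096 -0.0145  0.03  ]
0.87 [332.1, 362.4] 3660
0.64 [321.1, 238.5] 6405
[626 251  14  35 170] [633.0235 269.7176] ((528.0537719726562, -136.00010681152344), (6.546502113342285, 33.050899505615234), 82.42005157470703)
[291 270  58  11 591] [319.6396 274.8731] ((520.2182006835938, 153.41961669921875), (9.887099266052246, 52.6774787902832), 0.248764768242836)
```

View pics/up.png

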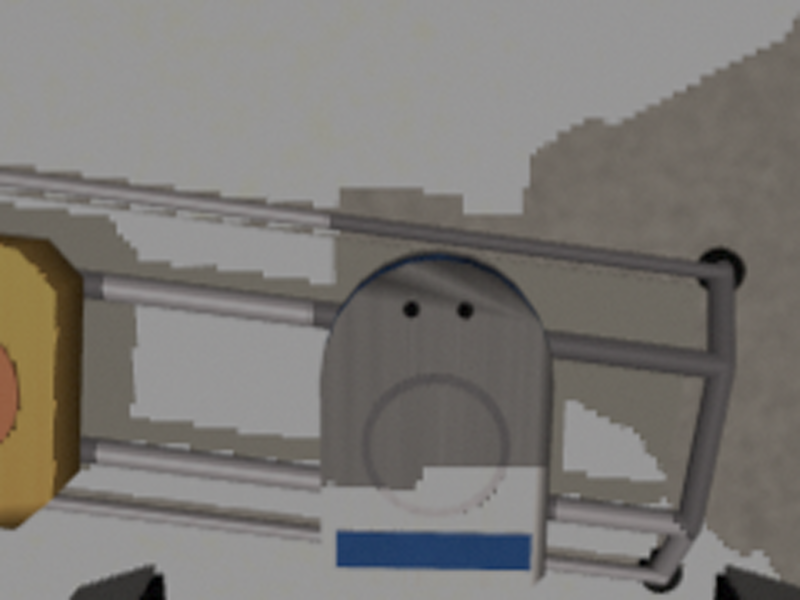

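The upper half lies nearly straight in the view, with its top outline from crop (321,569) and (546,571) at the rear to the nose at (436,262).

Run:
```python
from h import *
np.set_printoptions(precision=4,suppress=True)
c=read_camera('wrist');o=get_obs()
cr=lambda L:(np.array(L)+.5)/3.3333-.5+[190,110]
Z=.06
P=[[-.045,.031,Z],[-.045,-.031,Z],[.045,0,Z],[.010,.031,Z],[.010,-.031,Z]]
uv=cr([[321,569],[546,571],[436,262],[321,385],[549,385]])
x,th,res=posefit(c,uv,P,[.553,.153,0]);print(x,th,res)
h=cv2.cvtColor(c['img'],cv2.COLOR_RGB2HSV)
b=((abs(h[...,0].astype(int)-112)<14)&(h[...,1]>110)).astype(np.uint8)
b[:265]=0;b[290:]=0;b[:,400:]=0
pts=np.argwhere(b)[:,::-1];W=np.array([atz(c,p,Z)[:2] for p in pts])
print('bar c',W.mean(0),'yaw',np.degrees(np.polyfit(W[:,1],W[:,0],1)[0])*-1)
R=np.array(o['tcp_rot']);g=np.r_[x+np.array([-.004,0]),.031]
print('tool shift',R.T@(g-o['ee_pos']))
```

```text
[0.5578 0.151 ] -0.36942066871211915 [[ 0.3692  2.1831]
 [-0.2525  2.0352]
 [-0.061  -3.2606]
 [-1.0308 -0.3857]
 [ 0.9831  0.114 ]]
bar c [0.5203 0.1539] yaw -1.0578939821726743
tool shift [ 0.0007 -0.0014  0.1426]
```

Request:
arm_command --motion '[[[0,0,0.1],[-0.02,-0.04,0.9],0],[[0,0,0],[0,0,0.9],0],[[0,0,0],[0,0,0.9],0],[[0,0,0],[0,0,0.5],0],[[0,0,0],[0,0,0.35],0]]'

```text
t: 6.1
ee_pos: [0.5516, 0.1514, 0.03]
tcp_rot: [[1.0, -0.009, -0.002], [-0.009, -1.0, -0.001], [-0.002, 0.001, -1.0]]
contact_force: [0.5, -0.0, 0.7]
gripper_width: 0.0941
finger_force: 0.0
```

Request:
arm_command --motion '[[[0,0,0],[0,0,0],0],[[0,0,0],[0,0,0],0]]'

```text
t: 6.3
ee_pos: [0.5527, 0.1525, 0.0323]
tcp_rot: [[1.0, -0.008, 0.001], [-0.008, -1.0, 0.0], [0.001, -0.0, -1.0]]
contact_force: [-0.5, -0.6, 1.3]
gripper_width: 0.0941
finger_force: 0.0
```

Run:
```python
from h import *
np.set_printoptions(precision=4,suppress=True)
c=read_camera('wrist');o=get_obs();print(o['ee_pos'],np.array(o['tcp_rot'])[:,0])
for r in tip_of(c,'flask_upper')[:2]: print(r,atz(c,r['uv'],.03))
save(c,'pre.png')
```

```text
[0.553  0.1526 0.0327] [ 1.     -0.0081  0.0015]
{'uv': [348.9, 467.6], 'p': 0.96} [0.4213 0.1347 0.03  ]
{'uv': [617.0, 189.7], 'p': 0.79} [ 0.6124 -0.0053  0.03  ]
```

View pics/pre.png

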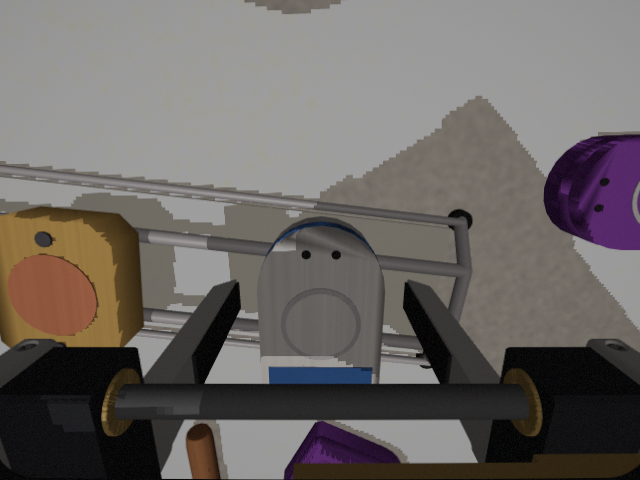

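The fingers straddle the upper half's sides (260 to 382 px across), and its nose bottom edge is at about (321,217). I'll close the grip.

Request:
arm_command --motion '[[[0,0,0],[0,0,0],255],[[0,0,0],[0,0,0],255],[[0,0,0],[0,0,0],255],[[0,0,0],[0,0,0],255],[[0,0,0],[0,0,0],255]]' --newtons 55

```text
t: 6.9
ee_pos: [0.5522, 0.1527, 0.0316]
tcp_rot: [[1.0, -0.008, 0.0], [-0.008, -1.0, 0.0], [0.0, -0.0, -1.0]]
contact_force: [-1.3, -0.3, 2.0]
gripper_width: 0.0615
finger_force: 55.0
```

Run:
```python
from h import *
np.set_printoptions(precision=4,suppress=True)
c=read_camera('wrist');o=get_obs();print({k:o[k] for k in('t','ee_pos','gripper_width','finger_force','contact_force')},np.array(o['tcp_rot'])[:,0])
for v,z in((217,.03),(219,.03),(226,.06),(229,.06)): print(v,z,atz(c,[321,v],z))
save(c,'grip.png',(220,180,420,330),4)
```

```text
{'t': 6.95, 'ee_pos': array([0.5522, 0.1526, 0.0316]), 'gripper_width': 0.061492655243214206, 'finger_force': 54.98339653015137, 'contact_force': array([-0.8027, -0.5118,  2.9794])} [ 1.     -0.0076  0.0001]
217 0.03 [0.5985 0.1527 0.03  ]
219 0.03 [0.5974 0.1527 0.03  ]
226 0.06 [0.6008 0.1526 0.06  ]
229 0.06 [0.5994 0.1526 0.06  ]
```

View pics/grip.png

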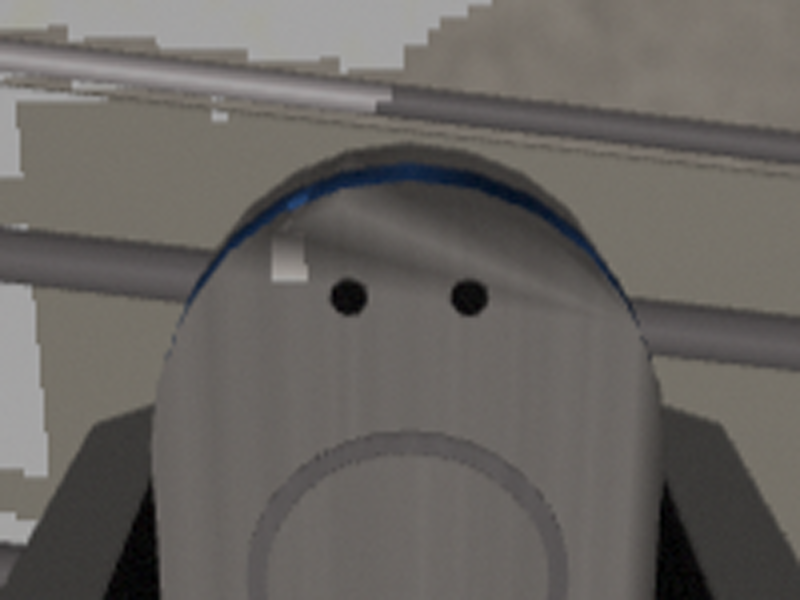

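The grip is good: 61.5 mm at 55 N. The nose end is at x≈0.599, which puts the upper's origin about 2 mm ahead of the TCP. I'll lift and carry it over.

Request:
arm_command --motion '[[[0,0,0],[0,0,-0.4],255],[[0,0,0],[0,0,-0.7],255],[[0,0,0],[0,0,-0.8],255],[[0,0,0],[-0.05,0.5,0],255],[[0,0,0],[-0.05,0.8,0],255]]'

```text
t: 7.45
ee_pos: [0.5479, 0.1021, 0.1083]
tcp_rot: [[1.0, -0.005, 0.001], [-0.005, -1.0, 0.001], [0.001, -0.001, -1.0]]
contact_force: [0.5, -0.3, -3.9]
gripper_width: 0.0614
finger_force: 55.0
```

Request:
arm_command --motion '[[[0,0,0],[-0.05,0.9,0],255],[[0,0,0],[-0.06,0.9,0],255],[[0,0,0],[-0.06,0.9,0],255],[[0,0,0],[-0.05,0.9,0],255],[[0,0,0],[-0.05,0.9,0],255]]'

```text
t: 7.95
ee_pos: [0.5349, -0.0807, 0.1072]
tcp_rot: [[1.0, -0.008, -0.001], [-0.008, -1.0, 0.0], [-0.001, -0.0, -1.0]]
contact_force: [0.5, 0.1, -3.2]
gripper_width: 0.062
finger_force: 55.0
```

Request:
arm_command --motion '[[[0,0,0],[-0.05,0.9,0],255],[[0,0,0],[-0.05,0.9,0],255],[[0,0,0],[-0.05,0.9,0],255],[[0,0,0],[-0.05,0.75,0],255],[[0,0,0],[0,0,0],255]]'

```text
t: 8.45
ee_pos: [0.5251, -0.2218, 0.107]
tcp_rot: [[1.0, -0.013, -0.001], [-0.013, -1.0, -0.001], [-0.001, 0.001, -1.0]]
contact_force: [0.2, 0.8, -3.7]
gripper_width: 0.0614
finger_force: 55.0
```

Request:
arm_command --motion '[[[0,0,0.6],[0,0,0],255],[[0,0,0.6],[0,0,0],255],[[0,0,0.6],[0,0,0],255],[[0,0,0],[0,0,0],255],[[0,0,0],[0,0,0],255]]'

```text
t: 8.95
ee_pos: [0.5263, -0.2167, 0.1073]
tcp_rot: [[0.981, -0.193, -0.0], [-0.193, -0.981, 0.0], [-0.001, -0.0, -1.0]]
contact_force: [-0.3, -0.6, -3.8]
gripper_width: 0.0615
finger_force: 55.0
```

Run:
```python
from h import *
np.set_printoptions(precision=4,suppress=True)
c=read_camera('wrist');o=get_obs();print(o['ee_pos'],o['tcp_rot'],o['gripper_width'],o['contact_force'])
R=np.array(o['tcp_rot']);print('to go',R.T@(np.array([.528,-.2186,.05])-o['ee_pos']),np.degrees(np.arctan2(R[1,0],R[0,0])))
s=read_camera('scene')
A=cv2.resize(c['img'][120:360,160:480],(800,600))
B=cv2.resize(s['img'][200:330,130:290],(738,600))
cv2.imwrite('pics/over.png',cv2.resize(np.hstack([A,B])[:,:,::-1],(800,312)))
```

```text
[ 0.5264 -0.2168  0.1073] [[ 0.9812 -0.1928 -0.0003]
 [-0.1928 -0.9812  0.0002]
 [-0.0004 -0.0002 -1.    ]] 0.061521845238352614 [ 1.2724  0.3517 -3.4498]
to go [0.0019 0.0014 0.0573] -11.114847840344485
```

View pics/over.png

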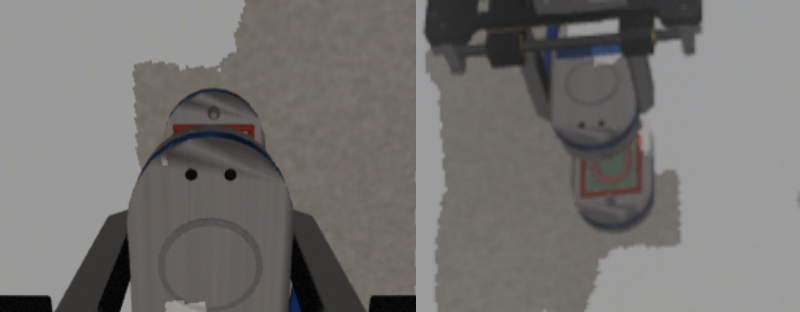

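The picture shows the halves aligned, with the nose dowel at display (213,114) and the upper's midline at (211,174). The lateral offset left is about 1.5 mm, in line with the fit. I'll correct it and lower.

Request:
arm_command --motion '[[[0,0,0],[0.05,0.035,0.6],255],[[0,0,0],[0,0,0.6],255],[[0,0,0],[0,0,0.1],255],[[0,0,0],[0,0,0],255],[[0,0,0],[0,0,0],255]]'

```text
t: 9.55
ee_pos: [0.5287, -0.2191, 0.0564]
tcp_rot: [[0.981, -0.195, 0.001], [-0.195, -0.981, -0.0], [0.001, 0.0, -1.0]]
contact_force: [-0.4, 0.1, -4.7]
gripper_width: 0.0616
finger_force: 55.0
```

Run:
```python
from h import *
np.set_printoptions(precision=4,suppress=True)
c=read_camera('wrist');o=get_obs();print(o['ee_pos'],o['contact_force'],o['wrist_torque'])
R=np.array(o['tcp_rot']);print('to go',R.T@(np.array([.528,-.2186,.0446])-o['ee_pos']),np.degrees(np.arctan2(R[1,0],R[0,0])))
for t in('dowel_nose','flask_upper','flask_lower'): print(t,[(r['uv'],r['p']) for r in tip_of(c,t)[:2]])
save(c,'low3.png',(220,140,420,290),4)
```

```text
[ 0.5288 -0.2191  0.0566] [-1.7224  0.0842 -4.1857] [-0.0153 -0.0521  0.0156]
to go [-0.001  -0.0004  0.012 ] -11.228464238775157
dowel_nose [([320.8, 225.8], 0.73)]
flask_upper [([321.6, 293.6], 0.87), ([35.1, 205.1], 0.77)]
flask_lower []
```

View pics/low3.png

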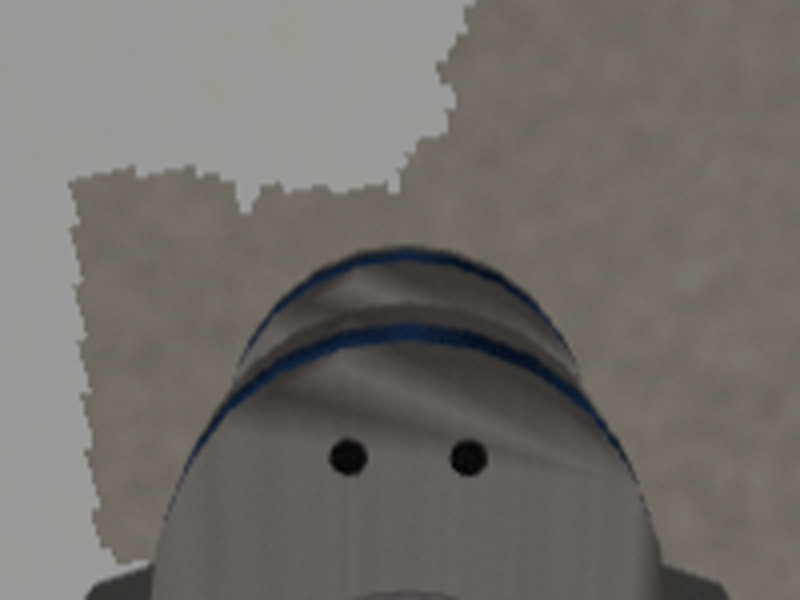

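The view shows the lower nose base edge at crop (410,248) and the upper nose bottom edge at (410,304). I'll compare them directly.

Run:
```python
from h import *
np.set_printoptions(precision=4,suppress=True)
c=read_camera('wrist');o=get_obs();R=np.array(o['tcp_rot'])
cr=lambda p:(np.array(p)+.5)/4-.5+[220,140]
for n,p,z in(('low',(408,247),0),('up',(409,303),.055),('up',(409,303),.054)):
    print(n,R.T@(atz(c,cr(p),z)-o['ee_pos'])*1000)
# column brightness profile on mid column
print([(v,c['img'][v,322].tolist()) for v in range(198,228)])
```

```text
low [45.491  -0.218  56.2661]
up [47.292  -0.0978  1.268 ]
up [47.0792 -0.0968  2.2678]
[(198, [113, 107, 99]), (199, [113, 108, 100]), (200, [113, 107, 99]), (201, [78, 75, 70]), (202, [41, 46, 59]), (203, [23, 39, 61]), (204, [18, 35, 60]), (205, [48, 50, 55]), (206, [58, 55, 53]), (207, [57, 56, 55]), (208, [60, 57, 57]), (209, [58, 55, 53]), (210, [63, 60, 58]), (211, [67, 64, 62]), (212, [74, 70, 68]), (213, [81, 79, 76]), (214, [85, 83, 79]), (215, [72, 70, 67]), (216, [61, 59, 56]), (217, [56, 54, 52]), (218, [56, 54, 53]), (219, [55, 53, 52]), (220, [43, 47, 56]), (221, [26, 39, 59]), (222, [21, 37, 62]), (223, [14, 33, 60]), (224, [20, 38, 62]), (225, [51, 51, 56]), (226, [58, 56, 54]), (227, [58, 55, 54])]
```

Upper is about 1.5 mm too far forward. I'll shift it back and descend with force checks.

Request:
arm_command --motion '[[[0,0,0],[-0.035,-0.005,0],255],[[0,0,0],[0,0,0.15],255],[[0,0,0],[0,0,0.12],255],[[0,0,0],[0,0,0.08],255],[[0,0,0],[0,0,0],255]]'

```text
t: 10.3
ee_pos: [0.5265, -0.2183, 0.0407]
tcp_rot: [[0.981, -0.195, -0.001], [-0.195, -0.981, 0.0], [-0.001, -0.0, -1.0]]
contact_force: [-0.7, 0.9, -3.7]
gripper_width: 0.0618
finger_force: 55.0
```

Run:
```python
from h import *
np.set_printoptions(precision=4,suppress=True)
o=get_obs();print(o['ee_pos'],o['contact_force'],o['wrist_torque'])
```

```text
[ 0.5265 -0.2183  0.0407] [-0.678   0.8833 -3.7196] [0.0437 0.0308 0.0252]
```

No contact with the tips at 0.039, so the dowels have entered. I'll continue.

Request:
arm_command --motion '[[[0,0,0],[0,0,0.05],255],[[0,0,0],[0,0,0],255],[[0,0,0],[0,0,0.05],255],[[0,0,0],[0,0,0],255]]'

```text
t: 10.7
ee_pos: [0.5269, -0.2185, 0.0374]
tcp_rot: [[0.981, -0.195, 0.0], [-0.195, -0.981, 0.0], [0.0, -0.0, -1.0]]
contact_force: [0.1, -0.3, -4.1]
gripper_width: 0.0614
finger_force: 55.0
```

Request:
arm_command --motion '[[[0,0,0],[0,0,0.05],255],[[0,0,0],[0,0,0],255],[[0,0,0],[0,0,0],255]]'

```text
t: 11.0
ee_pos: [0.5269, -0.2185, 0.0355]
tcp_rot: [[0.981, -0.195, 0.0], [-0.195, -0.981, 0.0], [0.0, -0.0, -1.0]]
contact_force: [0.6, -0.9, -3.7]
gripper_width: 0.062
finger_force: 55.0
```

Request:
arm_command --motion '[[[0,0,0],[0,0,0.04],255],[[0,0,0],[0,0,0],255],[[0,0,0],[0,0,0],255]]'

```text
t: 11.3
ee_pos: [0.527, -0.2186, 0.0341]
tcp_rot: [[0.981, -0.195, 0.0], [-0.195, -0.981, -0.0], [0.0, 0.0, -1.0]]
contact_force: [-0.0, -0.1, 1.1]
gripper_width: 0.0614
finger_force: 55.0
```

The seal is starting to give. I'll press on in small steps.

Request:
arm_command --motion '[[[0,0,0],[0,0,0.04],255],[[0,0,0],[0,0,0],255],[[0,0,0],[0,0,0],255]]'

```text
t: 11.6
ee_pos: [0.527, -0.2186, 0.0326]
tcp_rot: [[0.981, -0.195, 0.0], [-0.195, -0.981, -0.0], [0.0, 0.0, -1.0]]
contact_force: [-1.8, 0.3, 6.7]
gripper_width: 0.0616
finger_force: 55.0
```

Request:
arm_command --motion '[[[0,0,0],[0,0,0.03],255],[[0,0,0],[0,0,0],255],[[0,0,0],[0,0,0],255]]'

```text
t: 11.9
ee_pos: [0.5271, -0.2185, 0.0317]
tcp_rot: [[0.981, -0.195, 0.0], [-0.195, -0.981, -0.0], [0.001, 0.0, -1.0]]
contact_force: [-3.3, 1.4, 12.0]
gripper_width: 0.0619
finger_force: 55.0
```

Request:
arm_command --motion '[[[0,0,0],[-0.01,0,0.015],255],[[0,0,0],[0,0,0],255],[[0,0,0],[0,0,0],255]]'

```text
t: 12.2
ee_pos: [0.527, -0.2186, 0.0316]
tcp_rot: [[0.981, -0.195, 0.001], [-0.195, -0.981, -0.0], [0.001, 0.0, -1.0]]
contact_force: [-4.2, 1.5, 20.6]
gripper_width: 0.0619
finger_force: 55.0
```

Run:
```python
from h import *
np.set_printoptions(precision=4,suppress=True)
o=get_obs();print(o['ee_pos'],o['contact_force'],o['wrist_torque'],o['tcp_rot'])
```

```text
[ 0.527  -0.2186  0.0316] [-4.2244  1.4805 20.6282] [ 0.5102  1.3302 -0.0572] [[ 0.9808 -0.195   0.0012]
 [-0.195  -0.9808 -0.0004]
 [ 0.0013  0.0001 -1.    ]]
```

The stiffness jumped and the TCP is at the same 0.0316 as when the parting face lay at 30 mm, so the metal faces meet. I'll ease the sideways force a little and check it holds steady.

Request:
arm_command --motion '[[[0,0,0],[-0.008,0,0],255],[[0,0,0],[0,0,0],255],[[0,0,0],[0,0,0],255],[[0,0,0],[0,0,0],255],[[0,0,0],[0,0,0],255]]'

```text
t: 12.7
ee_pos: [0.5271, -0.2186, 0.0317]
tcp_rot: [[0.981, -0.195, 0.002], [-0.195, -0.981, -0.001], [0.002, 0.0, -1.0]]
contact_force: [-3.1, 1.7, 19.5]
gripper_width: 0.0615
finger_force: 55.0
```

Run:
```python
from h import *
np.set_printoptions(precision=4,suppress=True)
for i in range(3):
  s=read_camera('scene');o=get_obs();print(o['t'],o['ee_pos'],o['contact_force'],o['finger_force'])
t=read_camera('top')
for c in(s,t):
  for n,z in(('flask_lower',0),('flask_upper',.03)): print(n,[(np.round(r['uv']),round(r['p'],2),atz(c,r['uv'],z)[:2]) for r in tip_of(c,n)[:4]])
```

```text
12.75 [ 0.527  -0.2186  0.0316] [-2.7446  0.988  18.7578] 54.9869629740715
12.8 [ 0.5271 -0.2186  0.0317] [-2.805   1.6084 19.4298] 54.986870884895325
12.85 [ 0.5271 -0.2186  0.0317] [-2.6775  0.7668 19.1025] 54.986931681632996
flask_lower [(array([208., 277.]), 0.79, array([ 0.5259, -0.23  ]))]
flask_upper [(array([316., 282.]), 0.97, array([ 0.6167, -0.0353])), (array([213., 269.]), 0.95, array([ 0.5297, -0.2158])), (array([355., 187.]), 0.77, array([0.4165, 0.1173])), (array([351., 359.]), 0.52, array([ 0.7802, -0.0266]))]
flask_lower [(array([415., 284.]), 0.68, array([ 0.4953, -0.2431]))]
flask_upper [(array([316., 232.]), 0.97, array([ 0.6026, -0.0227])), (array([242., 337.]), 0.86, array([0.3737, 0.1273])), (array([409., 269.]), 0.64, array([ 0.5264, -0.2242]))]
```

The force is steady at about 19 N, the flask is shut, and the lower half hasn't moved (scene pixel (207,277) before, (208,277) now). I'll hand in.

```bash
python3 -c "
from bench import *
print(sign_off())"
```

```text
the job is handed in; nothing more can be done
None
```

The flask is closed: the upper half sits on all three dowels, as far as I could tell from force and position readings, and I handed in with the arm still pressing it shut at about 19 N and the lower half in place.

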